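# Turn a leaf of the bead-wood sample book

## Task

The sample book on the turntable lies open; turn the uppermost leaf on its left-hand side (left and right as seen from the robot): hook it up from under its tab with a fingertip, push it over the spine and ease it down until it lies flat on the right-hand side. Push it lightly and do not pinch or force it. Leave the other leaves, the turntable's heading and the things standing around as they are.

Things in the scene. Friction and masses are not known exactly. Their poses are not given: they have to be found in the camera images.
- top_leaf (a joint): angle of the top leaf about the spine, rad: 0 = flat on the left-hand side (as it starts), pi/2 = upright, 3.14 = flat on the right-hand side. Its brass strap hinges are tight on the rod: they hold the leaf (it sinks very slowly at most), about 2 N at the tab lifts it, and it must be pushed all the way down on the other side
- leaf_mid (a point): middle of the top leaf: a 5 mm thick plywood board of about 120 g, 180 mm along the spine, reaching from 12 to 150 mm out from the spine rod, with a tab 44 mm wide at the middle of its outer edge that sticks out to 175 mm. The board's mid-plane passes through the spine rod
- tab (a point): middle of the outer edge of the top leaf's tab, half-way through its thickness, 175 mm from the spine rod; turns with the leaf (x axis along the spine, y from the spine out to the tab, z out of the face uppermost at the start). At the start it is 77 mm above the shelf with only free air below: disc and covers end further in
- spine (a point): middle of the spine rod, 77 mm above the shelf, straight above the turntable's axis. Its x axis runs along the spine (roughly away from the robot), y points to the left-hand side of the book, z up
- next_leaf (a joint): angle of the leaf lying under the top leaf on the left, rad; 0 = flat, where it must stay. Same board, 7 mm lower (2 mm gap below the top leaf), its tab not under the top leaf's but 58 mm further along the spine (away from the robot)
- right_leaf (a joint): angle of the leaf already lying on the right, rad; 0 = flat, where it must stay. Same board, 7 mm below the spine rod, its tab 58 mm along the spine towards the robot
- turntable (a joint): rotation of the teak disc on its foot since the start, rad, anticlockwise from above; it turns under about 0.25 N m. Disc 300 mm across, its top 58 mm above the shelf; on it two fixed cover boards 188 mm along the spine, out to 152 mm from the rod on either side, 8 mm thick
- susan: the lazy susan with the book; origin under the centre of its round foot, on the shelf. Its x axis is the spine's direction at the start
- lion_mid (a point): middle of the carved ebony lion, 66 mm long, 28 mm wide, 47 mm tall, loose on the disc's rim 118 mm from its centre at the far end of the spine
- bowl_mid (a point): middle of the copper bowl of wooden beads, 112 mm across, 48 mm tall, loose on the shelf
- candlestick_mid (a point): middle of the pewter candlestick, 90 mm across the foot, 165 mm tall, loose on the shelf
- abacus_mid (a point): middle of the standing plastic abacus, 240 mm wide, 80 mm deep at the feet, 170 mm tall, loose on the shelf

How it is judged (in metres and radians):
At the end, for the whole second after the job is handed in: The top leaf lies flat on the right (within 0.07 rad, about 12 mm at the tab) and at rest, the other two leaves are flat where they were (within 0.05 rad), the turntable is within 0.2 rad of its first heading, and lion (50 mm), abacus (30 mm), bowl and candlestick (25 mm) are where they were (value of joint top_leaf above 3.07 rad and velocity of joint top_leaf below 0.1 rad/s and value of joint each of next_leaf, right_leaf below 0.05 rad and value of joint turntable between -0.2 and 0.2 rad and distance of lion_mid from where it was at the start of the episode below 0.05 m and distance of each of bowl_mid, candlestick_mid from where it was at the start of the episode below 0.025 m and distance of abacus_mid from where it was at the start of the episode below 0.03 m); the robot touches nothing.
It fails at once if a leaf other than the top one is lifted by more than 0.15 rad (value of joint any of next_leaf, right_leaf above 0.15 rad).
It fails at once if the turntable is swung round by more than 0.25 rad (value of joint turntable above 0.25 rad or value of joint turntable below -0.25 rad).
It fails at once if the leaf is flung or slammed (faster than 6 rad/s) (velocity of joint top_leaf above 6 rad/s).
It fails at once if the leaf is pinched or forced on its way over (more than 20 N on it between 0.2 and 2.9 rad), or book or turntable pressed with more than 45 N ((value of joint top_leaf between 0.2 and 2.9 rad and contact force between the fingers and susan above 20 N) or contact force between the fingers and susan above 45 N).
It fails at once if lion, bowl, candlestick or abacus is carried off, shoved or tipped (distance of lion_mid from where it was at the start of the episode above 0.06 m or distance of any of bowl_mid, candlestick_mid from where it was at the start of the episode above 0.035 m or distance of abacus_mid from where it was at the start of the episode above 0.04 m or angle between any of lion_mid, bowl_mid, candlestick_mid, abacus_mid's own z axis and vertical above 0.4 rad).
It also fails if it takes over 42 s, if anything falls off the work surface, if the arm or the gripper's body presses on something with over 40 N, if the wrist force passes 120 N, or if a joint passes its speed limit or range.

## Robot

A 6-joint arm with a two-finger parallel gripper is mounted at the origin on the work surface. World frame = base frame: x ahead of the robot, y to its left, z up, the work surface at z = 0. Lengths are in mm, angles in rad, forces in N, time in s.
With the tool pointing down it reaches from about 275 to 750 mm from the base axis. Payload 10.2 kg.
Tool frame: the origin (TCP) lies at the very end of the fingers, on their centre line; the grasp point (between the pads) lies 19 mm behind it; z points along the fingers, y is the line along which they close (so a half turn about z gives the same grasp; the last joint's range is limited). The gripper opens to 85 mm and grips with 20 to 120 N. Pads are 22 mm wide; open, the fingers measure 114 mm over their backs; the gripper's body (76 mm by 85 mm) begins 54 mm behind the grasp point. The pads swing forward as they close: fully open they stand 13 mm farther back than shut.
Start: joints at [0.928, 0.313, 1.498, -0, 1.331, -0.223], TCP at [213.991, 479.415, 231.294] pointing down, gripper open.
Joint ranges: [-2.94, 2.94], [-0.97, 2.17], [0.19, 2.56], [-1.23, 4.37], [0.02, 3.11], [-2.88, 2.88]. Speed limits (rad/s): [2.39, 2.39, 3.01, 3.14, 3.14, 3.14].

## Interface

Orientations are given as a unit quaternion [w, x, y, z].
In Python, from rig import telemetry, optics, ctrl gives the robot as it stands.
- The arm moves only by the tool servo_tool, never from a script. Its argument "deltas" is a list of rows, each a list of 3 entries, a list of its own where there are three numbers: the shift along the tool's x, y, z in units of 20 cm (1.0 is 20 cm), then the turn, a rotation vector about the tool's x, y, z in units of 90 degrees (1.0 is 90 degrees), then the opening, from 0 (shut) to 1 (fully open). A call has 1 to 8 rows; each row shifts and turns the commanded pose from where the row before left it, along the tool's axes as they then stand; what a row does not reach is not made up. A row lasts 1/10 s, in which the tool goes at most 50 mm and 8.59 degrees, less where a joint would pass 70% of its speed; a pose out of reach is approached as far as the arm can. A call with a number of a shift or a turn outside -1 to 1 is refused whole. A call with a gripper value outside its range is refused whole. The fingers move at their own pace and stop on an object; "squeeze" is the grip in N (left out, the last holds). Time passes only in rows, so rows that do not move let the fingers close. It gives the time, the measured TCP pose, the force, the opening and the grip force at its end, in the units of the state.
- telemetry.sense(): the state, without advancing time (a new reading comes with each control period).
- optics.capture(name): name is "side" or "top"; returns the picture (400x640x3 uint8, blue, green, red); there is no depth.
- optics.camera_model(name): a dict with "vfov" (degrees; the focal length in pixels is half the picture's height over the tangent of half this angle, whatever the lens; pixels are square), "cx", "cy" (the principal point, pixels), "dist" ([k1, k2, p1, p2, k3] as OpenCV has them; the pictures are not rectified), "R" (3x3) and "t" (3): a world point X has camera coordinates R X + t. Camera axes: x right, y down, z forward; pixel columns grow to the right and rows downward; lengths in mm; the calibration is good to about 2 mm. A picture is of the moment at which its call begins. camera_model takes no time and is no camera call.
- ctrl.finish_job(): hands the job in; it is judged then, once.
The state is a dict: "time_s": time; "joints": joint angles; "dq": joint speeds; "tau": joint torques, N m; "eef_pos": TCP position; "ee_rot": TCP orientation; "force": force on the tool from outside, world axes, zero at the start; "wrist_torque": the same for the moment, N m; "grip_width": opening from 0.0 (shut) to 1.0 (fully open); "grip_force": force on a finger pad.
Only numpy, scipy, OpenCV 4.12 (cv2) and the standard library are available. Lean on these libraries where they do the work, as an engineer would, in place of code of your own. Each camera call takes 0.05 s, during which the arm holds its last target. There are 200 camera calls.

## Working session

There is one attempt and no reset: what is moved stays moved. The work goes in short steps, Python scripts to look and compute and a tool call to move; the robot and the scene stay as the last step left them, time stands still between calls to the robot, and variables do not carry over. Pictures are saved under pics/ and viewed, at most 10 in all, crops included, and the job is handed in when it is done.

Besides the shell and the picture viewer there is one more tool, called after "Request:" by a JSON object that holds its "method" and its "body". servo_tool: Moves the arm, as the interface text tells. Its arguments: {"type":"object","properties":{"deltas":{"type":"array"},"squeeze":{"type":"number"}},"required":["deltas"]}

```bash
mkdir -p pics; ls
python3 - <<'E'
from rig import telemetry, optics, ctrl
import cv2,numpy as np
for n in("side","top"):
    cv2.imwrite(f"pics/{n}0.png",optics.capture(n)); m=optics.camera_model(n)
    print(n,m["vfov"],m["cx"],m["cy"],m["dist"],(-np.array(m["R"]).T@np.array(m["t"])).round(0),np.array(m["R"]).round(2).tolist())
s=telemetry.sense();print(s["time_s"],s["eef_pos"],s["ee_rot"],s["force"],s["grip_width"])
E
```

```text
pics
side 52.454990362362224 323.2788251238571 196.29628472609244 [-0.05132498  0.          0.          0.          0.        ] [ 456. -975.  904.] [[0.99, -0.12, 0.01], [-0.08, -0.71, -0.7], [0.09, 0.7, -0.71]]
top 44.108749392891184 318.4513085564742 201.44204351476526 [0.00947645 0.         0.         0.         0.        ] [ 417. -117. 1343.] [[-0.01, -1.0, 0.03], [-0.99, 0.01, -0.11], [0.11, -0.03, -0.99]]
0.1 [213.83361274 479.22402889 230.78335738] [-2.47257905e-04  2.08350277e-01  9.78054093e-01 -5.40191193e-04] [-0.41531389  0.24804097 -0.54936562] 0.9999810456292565
```

View pics/top0.png

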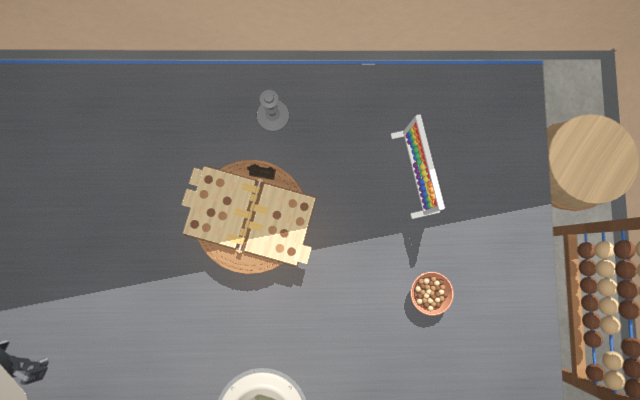

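View pics/side0.png

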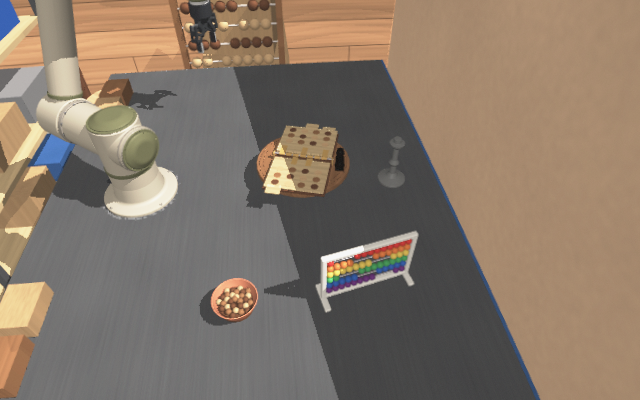

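```bash
cat > h.py <<'E'
import cv2,numpy as np
from rig import telemetry, optics
def ray(n,uv):
    m=optics.camera_model(n);R=np.array(m["R"]);t=np.array(m["t"]).ravel()
    f=200/np.tan(np.radians(m["vfov"]/2));K=np.array([[f,0,m["cx"]],[0,f,m["cy"]],[0,0,1]])
    p=cv2.undistortPoints(np.array(uv,float).reshape(-1,1,2),K,np.array(m["dist"])).reshape(-1,2)
    d=np.c_[p,np.ones(len(p))]@R
    return -R.T@t,d
def onz(n,uv,z):
    c,d=ray(n,uv);return c+d*((z-c[2])/d[:,2])[:,None]
def proj(n,X):
    m=optics.camera_model(n);R=np.array(m["R"]);t=np.array(m["t"],float).ravel()
    f=200/np.tan(np.radians(m["vfov"]/2));K=np.array([[f,0,m["cx"]],[0,f,m["cy"]],[0,0,1]])
    return cv2.projectPoints(np.array(X,float).reshape(-1,1,3),cv2.Rodrigues(R)[0],t,K,np.array(m["dist"]))[0].reshape(-1,2)
E
python3 - <<'E'
import cv2
i=cv2.imread("pics/top0.png")[150:285,170:330]
cv2.imwrite("pics/c.png",cv2.resize(i,None,fx=4.4,fy=4.4,interpolation=cv2.INTER_CUBIC))
i=cv2.imread("pics/side0.png")[115:205,240:360]
cv2.imwrite("pics/d.png",cv2.resize(i,None,fx=6,fy=6,interpolation=cv2.INTER_CUBIC))
E
```

```text
(no output)
```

View pics/c.png

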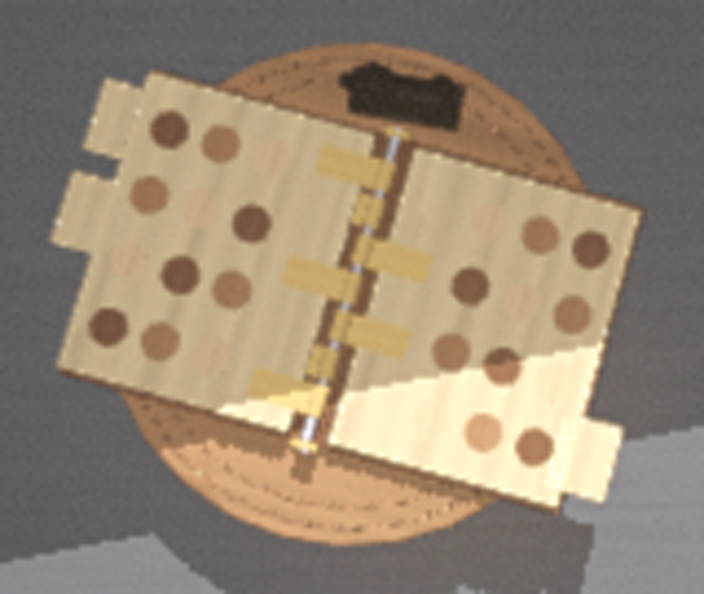

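View pics/d.png

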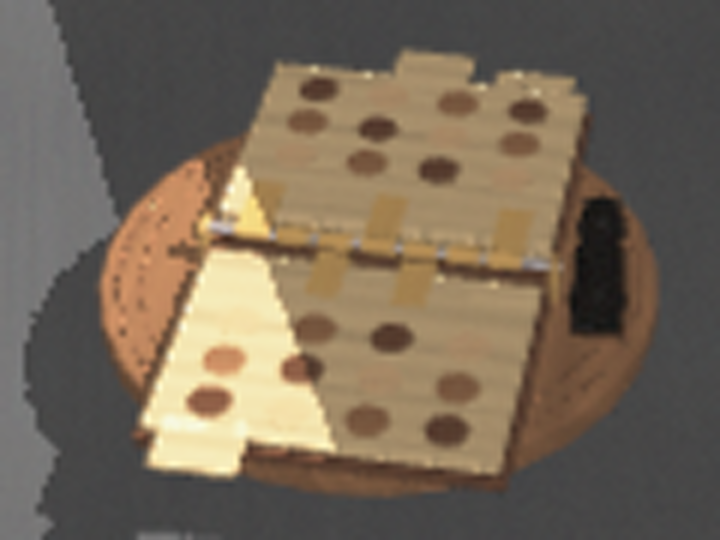

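Run:
```python
from h import *
def T(p):return np.array(p)/4.4+[170,150]-.4
def S(p):return np.array(p)/6+[240,115]-.4
P={'sp_near':((305,446),(208,225)),'sp_far':((397,130),(552,266)),'tabn':((52,240),(402,52)),'tabf':((77,170),(475,58))}
for k,(a,b) in P.items():
    c1,d1=ray("top",[T(a)]);c2,d2=ray("side",[S(b)])
    A=np.c_[d1[0],-d2[0]];l,r,_,_=np.linalg.lstsq(A,c2-c1,rcond=None)
    print(k,((c1+d1[0]*l[0]+c2+d2[0]*l[1])/2).round(1),"gap",r**.5, onz("top",[T(a)],77).round(1), onz("side",[S(b)],77).round(1))
a=onz("top",[T(p) for p in [(150,70),(60,370)]],79.5);print(a.round(1))
i=cv2.imread("pics/top0.png");hsv=cv2.cvtColor(i,cv2.COLOR_BGR2HSV)
b=onz("top",[(432,295),(272,113),(265,172)],30);print(b.round())
```

```text
sp_near [429.4  49.1  80.1] gap [0.83304112] [[429.1  49.5  77. ]] [[429.8  53.   77. ]]
sp_far [610.3  -3.3  79.5] gap [4.88585273] [[613.2  -3.1  77. ]] [[608.3  -0.7  77. ]]
tabn [548.3 195.9  80.2] gap [2.41675965] [[549.8 196.7  77. ]] [[547.4 200.2  77. ]]
tabf [589.  181.6  82.9] gap [1.89820931] [[590.8 183.   77. ]] [[589.  189.7  77. ]]
[[649.2 141.   79.5]
 [474.2 190.   79.5]]
[[ 309. -452.   30.]
 [ 802.  -32.   30.]
 [ 640.  -13.   30.]]
```

```bash
cat >> h.py <<'E'
from scipy.spatial.transform import Rotation as Ro, Slerp
O=np.array([521,23.5,0.]);a=np.radians(-15.8)
U=np.array([np.cos(a),np.sin(a),0]);V=np.array([-np.sin(a),np.cos(a),0]);Z=np.array([0,0,1.])
def pose(u,v,z,tau):
    t=np.radians(tau);d=-np.sin(t)*V-np.cos(t)*Z
    return O+u*U+v*V+z*Z, Ro.from_matrix(np.c_[-U,np.cross(d,-U),d])
def here():
    s=telemetry.sense();q=s["ee_rot"];p=np.array(s["eef_pos"]);r=Ro.from_quat([q[1],q[2],q[3],q[0]])
    z=r.as_matrix()[:,2];w=p-O
    print("t %.1f u %.1f v %.1f z %.1f tau %.1f F"%(s["time_s"],w@U,w@V,p[2],np.degrees(np.arctan2(-z@V,-z[2]))),np.round(s["force"],1),"J",np.round(s["joints"],2))
    return p,r
def plan(wps,nd=2):
    """wps: (u,v,z,tau,rows); prints tool-frame rows from the measured pose"""
    p,r=here();out=[]
    for *w,n in wps:
        tp,tr=pose(*w);p0,sl=p,Slerp([0,1],Ro.concatenate([r,tr]))
        for k in range(1,n+1):
            gp=p0+(tp-p0)*k/n;gr=sl(k/n)
            dp=np.round(r.inv().apply(gp-p)/200,nd);dr=np.round((r.inv()*gr).as_rotvec()/(np.pi/2),nd)
            p=p+r.apply(dp*200);r=r*Ro.from_rotvec(dr*np.pi/2)
            out.append([(dp+0).tolist(),(dr+0).tolist(),0])
    for i in range(0,len(out),8):print(str(out[i:i+8]).replace(" ",""))
E
python3 -c "
from h import *
plan([(-3,320,200,0,8),(-3,300,130,64,8),(-3,265,90,70,4)])"
```

```text
t 0.1 u -419.6 v 354.9 z 230.8 tau 0.1 F [-0.4  0.2 -0.5] J [ 0.93  0.31  1.5  -0.    1.33 -0.22]
[[[-0.26,0.02,0.02],[0.0,0.0,-0.01],0],[[-0.26,0.01,0.02],[0.0,0.0,-0.01],0],[[-0.26,0.01,0.02],[0.0,0.0,-0.01],0],[[-0.26,0.0,0.02],[0.0,0.0,-0.02],0],[[-0.27,-0.01,0.02],[0.0,0.0,-0.01],0],[[-0.26,0.0,0.01],[0.0,0.0,-0.01],0],[[-0.26,-0.02,0.02],[0.0,0.0,-0.01],0],[[-0.26,-0.01,0.02],[0.0,0.0,-0.01],0]]
[[[0.0,-0.01,0.04],[0.09,0.0,0.0],0],[[0.0,-0.01,0.05],[0.09,0.0,0.0],0],[[0.0,0.0,0.05],[0.09,0.0,0.0],0],[[0.0,0.01,0.04],[0.09,0.0,0.0],0],[[0.0,0.01,0.05],[0.08,0.0,0.0],0],[[0.0,0.02,0.04],[0.09,0.0,0.0],0],[[0.0,0.02,0.04],[0.09,0.0,0.0],0],[[0.0,0.03,0.03],[0.09,0.0,0.0],0]]
[[[0.0,0.03,0.06],[0.02,0.0,0.0],0],[[0.0,0.02,0.06],[0.01,0.0,0.0],0],[[0.0,0.03,0.06],[0.02,0.0,0.0],0],[[0.0,0.03,0.06],[0.02,0.0,0.0],0]]
```

Request:
{"method": "servo_tool", "body": {"deltas": [[[-0.23, 0.02, 0.02], [0, 0, -0.01], 0], [[-0.23, 0.01, 0.02], [0, 0, -0.01], 0], [[-0.23, 0.01, 0.02], [0, 0, -0.01], 0], [[-0.23, 0.0, 0.02], [0, 0, -0.02], 0], [[-0.23, -0.01, 0.02], [0, 0, -0.01], 0], [[-0.23, 0.0, 0.01], [0, 0, -0.01], 0], [[-0.23, -0.02, 0.02], [0, 0, -0.01], 0], [[-0.23, -0.01, 0.02], [0, 0, -0.01], 0]]}}

```text
time_s: 0.9
eef_pos: [560.7, 349.5, 200.8]
ee_rot: [-0.0, 0.139, 0.99, -0.0]
force: [0.1, 0.4, 1.4]
grip_width: -0.003
grip_force: 0.0
```

Request:
{"method": "servo_tool", "body": {"deltas": [[[-0.15, -0.01, 0.04], [0.09, 0, 0], 0], [[-0.07, -0.01, 0.05], [0.09, 0, 0], 0], [[0, 0, 0.05], [0.09, 0, 0], 0], [[0, 0.01, 0.04], [0.09, 0, 0], 0], [[0, 0.01, 0.05], [0.08, 0, 0], 0]]}}

```text
time_s: 1.4
eef_pos: [597.5, 326.2, 155.7]
ee_rot: [-0.047, 0.13, 0.931, -0.338]
force: [-0.6, -0.5, -0.4]
grip_width: -0.002
grip_force: 0.0
```

```bash
python3 -c "
from h import *
plan([(-3,300,130,64,5),(-3,265,90,70,4)])"
```

```text
t 1.4 u -8.8 v 312.1 z 155.7 tau 39.9 F [-0.6 -0.5 -0.4] J [ 0.5   1.14  0.43 -0.54  2.05 -0.93]
[[[-0.01,0.01,0.03],[0.05,0.0,0.0],0],[[0.0,0.01,0.02],[0.06,0.0,0.0],0],[[-0.01,0.01,0.03],[0.05,0.0,0.0],0],[[0.0,0.01,0.03],[0.05,0.0,0.0],0],[[-0.01,0.02,0.02],[0.06,0.0,0.0],0],[[0.0,0.03,0.06],[0.02,0.0,0.0],0],[[0.0,0.02,0.06],[0.01,0.0,0.0],0],[[0.0,0.03,0.06],[0.02,0.0,0.0],0]]
[[[0.0,0.03,0.06],[0.01,0.0,0.0],0]]
```

```bash
python3 -c "
from h import *
plan([(-3,235,100,45,4),(-3,225,70,60,4)])"
```

```text
t 1.4 u -8.8 v 312.1 z 155.7 tau 39.9 F [-0.6 -0.5 -0.4] J [ 0.5   1.14  0.43 -0.54  2.05 -0.93]
[[[-0.01,-0.03,0.12],[0.01,0.0,0.0],0],[[-0.01,-0.03,0.11],[0.02,0.0,0.0],0],[[0.0,-0.02,0.12],[0.01,0.0,0.0],0],[[-0.01,-0.02,0.11],[0.02,0.0,0.0],0],[[0.0,0.02,0.04],[0.04,0.0,0.0],0],[[0.0,0.02,0.03],[0.04,0.0,0.0],0],[[0.0,0.02,0.04],[0.04,0.0,0.0],0],[[0.0,0.02,0.03],[0.04,0.0,0.0],0]]
```

Request:
{"method": "servo_tool", "body": {"deltas": [[[-0.01, -0.03, 0.12], [0.01, 0, 0], 0], [[-0.01, -0.03, 0.11], [0.02, 0, 0], 0], [[0, -0.02, 0.12], [0.01, 0, 0], 0], [[-0.01, -0.02, 0.11], [0.02, 0, 0], 0], [[0, 0.02, 0.04], [0.04, 0, 0], 0], [[0, 0.02, 0.03], [0.04, 0, 0], 0], [[0, 0.02, 0.04], [0.04, 0, 0], 0], [[0, 0.02, 0.03], [0.04, 0, 0], 0]]}}

```text
time_s: 2.2
eef_pos: [579.4, 240.2, 69.5]
ee_rot: [-0.069, 0.12, 0.859, -0.492]
force: [0.7, 0.4, 0.0]
grip_width: -0.0
grip_force: 0.0
```

```bash
python3 -c "
from h import *
plan([(-3,210,52,68,5)])
cv2.imwrite('pics/s1.png',cv2.resize(optics.capture('side')[60:240,140:400],None,fx=3,fy=3))
"
```

```text
t 2.2 u -2.8 v 224.4 z 69.5 tau 59.6 F [0.7 0.4 0. ] J [ 0.47  1.2   0.69 -0.76  1.98 -0.87]
[[[0.0,0.01,0.02],[0.02,0.0,0.0],0],[[0.0,0.01,0.02],[0.02,0.0,0.0],0],[[0.0,0.01,0.02],[0.02,0.0,0.0],0],[[0.0,0.01,0.02],[0.01,0.0,0.0],0],[[0.0,0.01,0.02],[0.02,0.0,0.0],0]]
```

View pics/s1.png

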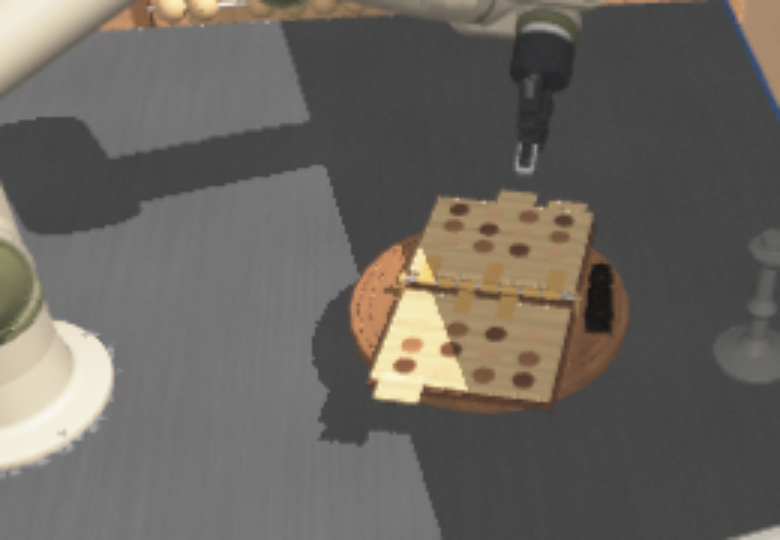

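The picture shows the shut fingertip at about (525,165), lined up just outside the top leaf's tab (518,195); nothing has moved.

```bash
python3 -c "
from h import *
plan([(-3,208,47,68,4),(-3,164,46,69,4)])
"
```

```text
t 2.2 u -3.7 v 223.9 z 66.7 tau 59.9 F [-1.3 -0.1 -4.4] J [ 0.47  1.21  0.69 -0.76  1.98 -0.87]
[[[0.0,0.01,0.03],[0.02,0.0,0.0],0],[[0.0,0.01,0.03],[0.02,0.0,0.0],0],[[0.0,0.02,0.03],[0.03,0.0,0.0],0],[[0.0,0.01,0.03],[0.02,0.0,0.0],0],[[0.0,-0.02,0.05],[0.0,0.0,0.0],0],[[0.0,-0.02,0.05],[0.01,0.0,0.0],0],[[0.0,-0.02,0.05],[0.0,0.0,0.0],0],[[0.0,-0.02,0.05],[0.0,0.0,0.0],0]]
```

Request:
{"method": "servo_tool", "body": {"deltas": [[[0, 0.01, 0.03], [0.02, 0, 0], 0], [[0, 0.01, 0.03], [0.02, 0, 0], 0], [[0, 0.02, 0.03], [0.03, 0, 0], 0], [[0, 0.01, 0.03], [0.02, 0, 0], 0]]}}

```text
time_s: 2.65
eef_pos: [574.9, 224.0, 50.0]
ee_rot: [-0.077, 0.115, 0.823, -0.551]
force: [0.4, -0.2, 0.5]
grip_width: 0.001
grip_force: 0.0
```

```bash
python3 -c "
from h import *
plan([(-3,163,47,69,6)])
"
```

```text
t 2.6 u -2.7 v 207.6 z 50.0 tau 67.6 F [ 0.4 -0.2  0.5] J [ 0.46  1.27  0.68 -0.86  2.03 -0.87]
[[[0.0,-0.01,0.04],[0.0,0.0,0.0],0],[[0.0,-0.01,0.03],[0.01,0.0,0.0],0],[[0.0,-0.02,0.04],[0.0,0.0,0.0],0],[[0.0,-0.01,0.03],[0.0,0.0,0.0],0],[[0.0,-0.01,0.04],[0.0,0.0,0.0],0],[[0.0,-0.01,0.03],[0.01,0.0,0.0],0]]
```

Request:
{"method": "servo_tool", "body": {"deltas": [[[0, -0.01, 0.04], [0, 0, 0], 0], [[0, -0.01, 0.03], [0.01, 0, 0], 0], [[0, -0.02, 0.04], [0, 0, 0], 0], [[0, -0.01, 0.03], [0, 0, 0], 0], [[0, -0.01, 0.04], [0, 0, 0], 0], [[0, -0.01, 0.03], [0.01, 0, 0], 0]]}}

```text
time_s: 3.25
eef_pos: [563.0, 181.3, 48.4]
ee_rot: [-0.079, 0.115, 0.815, -0.563]
force: [0.6, -0.6, 0.8]
grip_width: -0.0
grip_force: 0.0
```

```bash
cat >> h.py <<'E'
def tip(th,r,tau,g=0,u=-3,h=14.5):
    """TCP with the tip's leaf-side corner at radius r on the leaf's pushed face, leaf at th deg"""
    t,b=np.radians(th),np.radians(tau)
    c=r*np.array([np.cos(t),np.sin(t)])-(2.5+g)*np.array([-np.sin(t),np.cos(t)])+[0,77]
    c=c-h*np.array([-np.cos(b),np.sin(b)])
    return (u,c[0],c[1],tau)
E
python3 -c "
from h import *
for a in [(0,158,69),(10,158,69),(25,160,62),(50,160,40),(75,158,20),(95,158,5)]:print(np.round(tip(*a)))
plan([(*tip(10,159,69),8),(*tip(25,159,64),8)])
"
```

```text
[ -3. 163.  61.  69.]
[ -3. 161.  88.  69.]
[ -3. 153. 130.  62.]
[ -3. 116. 189.  40.]
[ -3.  57. 224.  20.]
[ -3.   3. 233.   5.]
t 3.2 u -2.5 v 163.3 z 48.4 tau 69.3 F [ 0.6 -0.6  0.8] J [ 0.42  1.2   0.86 -0.88  1.95 -0.81]
[[[0.0,-0.02,-0.01],[0.0,0.0,0.0],0],[[0.0,-0.03,-0.01],[0.0,0.0,0.0],0],[[0.0,-0.02,0.0],[0.0,0.0,0.0],0],[[0.0,-0.02,-0.01],[0.0,0.0,0.0],0],[[0.0,-0.03,-0.01],[0.0,0.0,0.0],0],[[0.0,-0.02,-0.01],[0.0,0.0,0.0],0],[[0.0,-0.03,-0.01],[0.0,0.0,0.0],0],[[0.0,-0.02,-0.01],[0.0,0.0,0.0],0]]
[[[0.0,-0.03,0.0],[-0.01,0.0,0.0],0],[[0.0,-0.02,0.0],[0.0,0.0,0.0],0],[[0.0,-0.03,-0.01],[-0.01,0.0,0.0],0],[[0.0,-0.02,0.0],[-0.01,0.0,0.0],0],[[0.0,-0.03,0.0],[-0.01,0.0,0.0],0],[[0.0,-0.02,-0.01],[0.0,0.0,0.0],0],[[0.0,-0.03,0.0],[-0.01,0.0,0.0],0],[[0.0,-0.03,-0.01],[-0.01,0.0,0.0],0]]
```

Request:
{"method": "servo_tool", "body": {"deltas": [[[0, -0.02, -0.01], [0, 0, 0], 0], [[0, -0.03, -0.01], [0, 0, 0], 0], [[0, -0.02, 0], [0, 0, 0], 0], [[0, -0.02, -0.01], [0, 0, 0], 0], [[0, -0.03, -0.01], [0, 0, 0], 0], [[0, -0.02, -0.01], [0, 0, 0], 0], [[0, -0.03, -0.01], [0, 0, 0], 0], [[0, -0.02, -0.01], [0, 0, 0], 0]]}}

```text
time_s: 4.05
eef_pos: [562.9, 181.6, 88.9]
ee_rot: [-0.079, 0.114, 0.815, -0.563]
force: [-0.3, -0.0, -1.5]
grip_width: 0.001
grip_force: 0.7
```

```bash
python3 -c "
from h import *
plan([(*tip(25,159,64),8)])
cv2.imwrite('pics/s2.png',cv2.resize(optics.capture('side')[80:210,220:380],None,fx=4.5,fy=4.5))
"
```

```text
t 4.0 u -2.7 v 163.5 z 88.9 tau 69.3 F [-0.3 -0.  -1.5] J [ 0.42  1.14  0.87 -0.89  1.98 -0.85]
[[[0.0,-0.03,0.0],[-0.01,0.0,0.0],0],[[0.0,-0.02,0.0],[0.0,0.0,0.0],0],[[0.0,-0.03,-0.01],[-0.01,0.0,0.0],0],[[0.0,-0.02,0.0],[-0.01,0.0,0.0],0],[[0.0,-0.03,0.0],[-0.01,0.0,0.0],0],[[0.0,-0.03,-0.01],[0.0,0.0,0.0],0],[[0.0,-0.02,0.0],[-0.01,0.0,0.0],0],[[0.0,-0.03,0.0],[-0.01,0.0,0.0],0]]
```

View pics/s2.png

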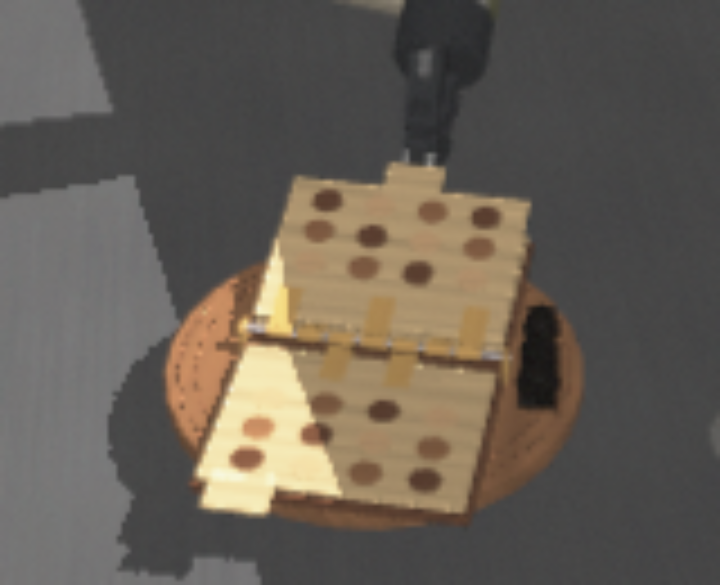

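The side picture shows the tab (415,175) hooked on the fingertip and the leaf raised about 10°, turntable unmoved. Continuing.

Request:
{"method": "servo_tool", "body": {"deltas": [[[0, -0.03, 0], [-0.01, 0, 0], 0], [[0, -0.02, 0], [0, 0, 0], 0], [[0, -0.03, -0.01], [-0.01, 0, 0], 0], [[0, -0.02, 0], [-0.01, 0, 0], 0], [[0, -0.03, 0], [-0.01, 0, 0], 0], [[0, -0.03, -0.01], [0, 0, 0], 0], [[0, -0.02, 0], [-0.01, 0, 0], 0], [[0, -0.03, 0], [-0.01, 0, 0], 0]]}}

```text
time_s: 4.9
eef_pos: [559.3, 169.4, 128.6]
ee_rot: [-0.073, 0.118, 0.841, -0.524]
force: [0.2, 1.6, -0.8]
grip_width: -0.001
grip_force: 0.8
```

```bash
python3 -c "
from h import *
plan([(*tip(37,159,52),8),(*tip(50,158,40),8)])
cv2.imwrite('pics/t2.png',cv2.resize(optics.capture('top')[150:285,170:330],None,fx=4.4,fy=4.4))
"
```

```text
t 4.9 u -2.9 v 150.8 z 128.6 tau 63.8 F [ 0.2  1.6 -0.8] J [ 0.4   1.02  0.95 -0.84  1.93 -0.87]
[[[0.0,-0.02,0.0],[-0.02,0.0,0.0],0],[[0.0,-0.02,0.0],[-0.01,0.0,0.0],0],[[0.0,-0.02,0.0],[-0.02,0.0,0.0],0],[[0.0,-0.02,-0.01],[-0.02,0.0,0.0],0],[[0.0,-0.02,0.0],[-0.01,0.0,0.0],0],[[0.0,-0.02,0.0],[-0.02,0.0,0.0],0],[[0.0,-0.02,-0.01],[-0.02,0.0,0.0],0],[[0.0,-0.03,0.0],[-0.01,0.0,0.0],0]]
[[[0.0,-0.02,0.0],[-0.02,0.0,0.0],0],[[0.0,-0.02,0.0],[-0.01,0.0,0.0],0],[[0.0,-0.03,0.0],[-0.02,0.0,0.0],0],[[0.0,-0.02,0.0],[-0.02,0.0,0.0],0],[[0.0,-0.02,-0.01],[-0.01,0.0,0.0],0],[[0.0,-0.02,0.0],[-0.02,0.0,0.0],0],[[0.0,-0.02,0.0],[-0.02,0.0,0.0],0],[[0.0,-0.02,0.0],[-0.01,0.0,0.0],0]]
```

View pics/t2.png

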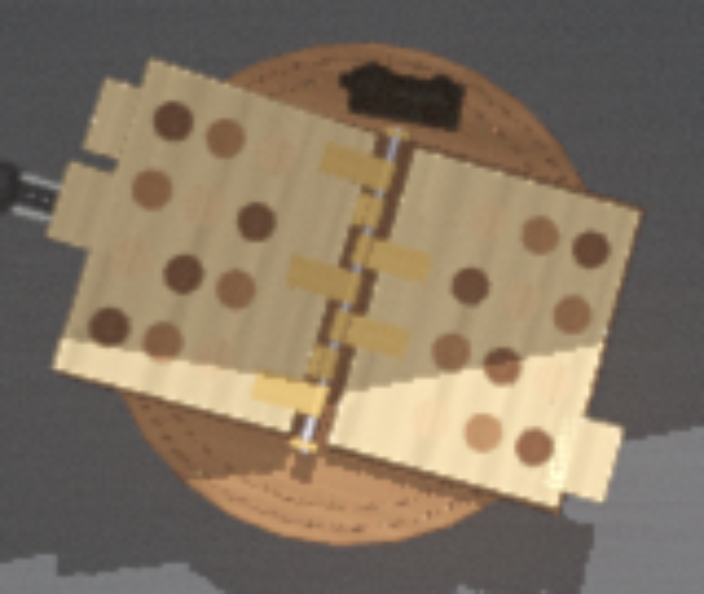

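From the top, the top leaf rises while the next leaf's tab (112,115), the lion and the right leaf stay put.

Request:
{"method": "servo_tool", "body": {"deltas": [[[0, -0.02, 0], [-0.02, 0, 0], 0], [[0, -0.02, 0], [-0.01, 0, 0], 0], [[0, -0.02, 0], [-0.02, 0, 0], 0], [[0, -0.02, -0.01], [-0.02, 0, 0], 0], [[0, -0.02, 0], [-0.01, 0, 0], 0], [[0, -0.02, 0], [-0.02, 0, 0], 0], [[0, -0.02, -0.01], [-0.02, 0, 0], 0], [[0, -0.03, 0], [-0.01, 0, 0], 0]]}}

```text
time_s: 5.75
eef_pos: [555.4, 155.3, 160.1]
ee_rot: [-0.061, 0.125, 0.89, -0.435]
force: [0.1, 2.1, -0.3]
grip_width: 0.003
grip_force: 0.7
```

Request:
{"method": "servo_tool", "body": {"deltas": [[[0, -0.02, 0], [-0.02, 0, 0], 0], [[0, -0.02, 0], [-0.01, 0, 0], 0], [[0, -0.03, 0], [-0.02, 0, 0], 0], [[0, -0.02, 0], [-0.02, 0, 0], 0], [[0, -0.02, -0.01], [-0.01, 0, 0], 0], [[0, -0.02, 0], [-0.02, 0, 0], 0], [[0, -0.02, 0], [-0.02, 0, 0], 0], [[0, -0.02, 0], [-0.01, 0, 0], 0]]}}

```text
time_s: 6.55
eef_pos: [549.4, 134.2, 186.3]
ee_rot: [-0.048, 0.13, 0.929, -0.342]
force: [0.3, 1.9, -0.1]
grip_width: 0.001
grip_force: 0.7
```

```bash
python3 -c "
from h import *
plan([(*tip(63,157,28),8),(*tip(76,156,16),8),(*tip(90,155,6),8)])
"
```

```text
t 6.5 u -2.8 v 114.3 z 186.3 tau 40.4 F [ 0.3  1.9 -0.1] J [ 0.28  0.71  1.16 -0.58  1.67 -0.95]
[[[0.0,-0.02,0.0],[-0.02,0.0,0.0],0],[[0.0,-0.03,0.0],[-0.01,0.0,0.0],0],[[0.0,-0.02,0.0],[-0.02,0.0,0.0],0],[[0.0,-0.02,0.0],[-0.02,0.0,0.0],0],[[0.0,-0.02,0.0],[-0.02,0.0,0.0],0],[[0.0,-0.02,-0.01],[-0.01,0.0,0.0],0],[[0.0,-0.03,0.0],[-0.02,0.0,0.0],0],[[0.0,-0.02,0.0],[-0.02,0.0,0.0],0]]
[[[0.0,-0.02,0.0],[-0.02,0.0,0.0],0],[[0.0,-0.02,0.0],[-0.01,0.0,0.0],0],[[0.0,-0.03,0.0],[-0.02,0.0,0.0],0],[[0.0,-0.02,0.0],[-0.02,0.0,0.0],0],[[0.0,-0.02,0.0],[-0.01,0.0,0.0],0],[[0.0,-0.02,0.0],[-0.02,0.0,0.0],0],[[0.0,-0.02,-0.01],[-0.01,0.0,0.0],0],[[0.0,-0.03,0.0],[-0.02,0.0,0.0],0]]
[[[0.0,-0.02,0.0],[-0.01,0.0,0.0],0],[[0.0,-0.03,0.0],[-0.02,0.0,0.0],0],[[0.0,-0.02,0.01],[-0.01,0.0,0.0],0],[[0.0,-0.02,0.0],[-0.02,0.0,0.0],0],[[0.0,-0.03,0.0],[-0.01,0.0,0.0],0],[[0.0,-0.02,0.0],[-0.01,0.0,0.0],0],[[0.0,-0.02,0.0],[-0.02,0.0,0.0],0],[[0.0,-0.02,0.0],[-0.01,0.0,0.0],0]]
```

Request:
{"method": "servo_tool", "body": {"deltas": [[[0, -0.02, 0], [-0.02, 0, 0], 0], [[0, -0.03, 0], [-0.01, 0, 0], 0], [[0, -0.02, 0], [-0.02, 0, 0], 0], [[0, -0.02, 0], [-0.02, 0, 0], 0], [[0, -0.02, 0], [-0.02, 0, 0], 0], [[0, -0.02, -0.01], [-0.01, 0, 0], 0], [[0, -0.03, 0], [-0.02, 0, 0], 0], [[0, -0.02, 0], [-0.02, 0, 0], 0]]}}

```text
time_s: 7.35
eef_pos: [541.6, 107.0, 208.4]
ee_rot: [-0.033, 0.135, 0.961, -0.238]
force: [0.8, 0.9, 1.0]
grip_width: 0.002
grip_force: 0.6
```

Request:
{"method": "servo_tool", "body": {"deltas": [[[0, -0.02, 0], [-0.02, 0, 0], 0], [[0, -0.02, 0], [-0.01, 0, 0], 0], [[0, -0.03, 0], [-0.02, 0, 0], 0], [[0, -0.02, 0], [-0.02, 0, 0], 0], [[0, -0.02, 0], [-0.01, 0, 0], 0], [[0, -0.02, 0], [-0.02, 0, 0], 0], [[0, -0.02, -0.01], [-0.01, 0, 0], 0], [[0, -0.03, 0], [-0.02, 0, 0], 0]]}}

```text
time_s: 8.15
eef_pos: [532.6, 76.1, 223.9]
ee_rot: [-0.019, 0.137, 0.981, -0.139]
force: [0.4, 1.3, 0.5]
grip_width: -0.004
grip_force: 0.6
```

Request:
{"method": "servo_tool", "body": {"deltas": [[[0, -0.02, 0], [-0.01, 0, 0], 0], [[0, -0.03, 0], [-0.02, 0, 0], 0], [[0, -0.02, 0.01], [-0.01, 0, 0], 0], [[0, -0.02, 0], [-0.02, 0, 0], 0], [[0, -0.03, 0], [-0.01, 0, 0], 0], [[0, -0.02, 0], [-0.01, 0, 0], 0], [[0, -0.02, 0], [-0.02, 0, 0], 0], [[0, -0.02, 0], [-0.01, 0, 0], 0]]}}

```text
time_s: 8.95
eef_pos: [522.7, 41.4, 229.3]
ee_rot: [-0.008, 0.139, 0.989, -0.054]
force: [0.2, 0.7, -1.0]
grip_width: -0.001
grip_force: 0.5
```

```bash
python3 -c "
from h import *
plan([(*tip(103,153,2),8),(*tip(116,150,0),8),(*tip(129,147,0),8)])
cv2.imwrite('pics/s3.png',cv2.resize(optics.capture('side')[50:210,200:400],None,fx=3.5,fy=3.5))
"
```

```text
t 8.9 u -3.2 v 17.7 z 229.3 tau 6.2 F [ 0.2  0.7 -1. ] J [-0.09  0.34  1.47 -0.11  1.35 -1.36]
[[[0.0,-0.02,0.0],[-0.01,0.0,0.0],0],[[0.0,-0.02,0.01],[0.0,0.0,0.0],0],[[0.0,-0.03,0.0],[-0.01,0.0,0.0],0],[[0.0,-0.02,0.01],[0.0,0.0,0.0],0],[[0.0,-0.02,0.0],[-0.01,0.0,0.0],0],[[0.0,-0.02,0.0],[-0.01,0.0,0.0],0],[[0.0,-0.02,0.01],[0.0,0.0,0.0],0],[[0.0,-0.02,0.0],[-0.01,0.0,0.0],0]]
[[[0.0,-0.02,0.01],[0.0,0.0,0.0],0],[[0.0,-0.02,0.01],[0.0,0.0,0.0],0],[[0.0,-0.02,0.01],[-0.01,0.0,0.0],0],[[0.0,-0.02,0.0],[0.0,0.0,0.0],0],[[0.0,-0.02,0.01],[0.0,0.0,0.0],0],[[0.0,-0.02,0.01],[0.0,0.0,0.0],0],[[0.0,-0.02,0.01],[-0.01,0.0,0.0],0],[[0.0,-0.02,0.01],[0.0,0.0,0.0],0]]
[[[0.0,-0.02,0.01],[0.0,0.0,0.0],0],[[0.0,-0.01,0.01],[0.0,0.0,0.0],0],[[0.0,-0.02,0.02],[0.0,0.0,0.0],0],[[0.0,-0.02,0.01],[0.0,0.0,0.0],0],[[0.0,-0.01,0.01],[0.0,0.0,0.0],0],[[0.0,-0.02,0.01],[0.0,0.0,0.0],0],[[0.0,-0.02,0.02],[0.0,0.0,0.0],0],[[0.0,-0.02,0.01],[0.0,0.0,0.0],0]]
```

View pics/s3.png

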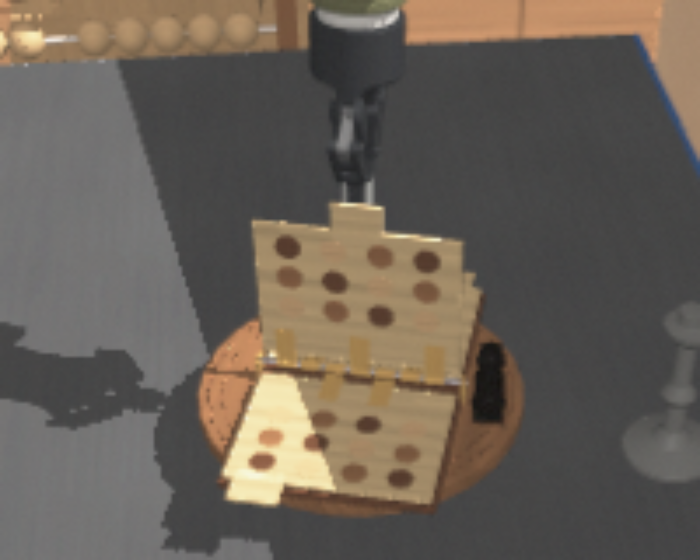

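The leaf stands nearly upright with the finger behind its tab (355,205); turntable and lion are unmoved.

Request:
{"method": "servo_tool", "body": {"deltas": [[[0, -0.02, 0], [-0.01, 0, 0], 0], [[0, -0.02, 0.01], [0, 0, 0], 0], [[0, -0.03, 0], [-0.01, 0, 0], 0], [[0, -0.02, 0.01], [0, 0, 0], 0], [[0, -0.02, 0], [-0.01, 0, 0], 0], [[0, -0.02, 0], [-0.01, 0, 0], 0], [[0, -0.02, 0.01], [0, 0, 0], 0], [[0, -0.02, 0], [-0.01, 0, 0], 0]]}}

```text
time_s: 9.8
eef_pos: [513.3, 8.6, 225.6]
ee_rot: [-0.002, 0.139, 0.99, -0.015]
force: [0.0, 0.2, -0.8]
grip_width: -0.001
grip_force: 0.5
```

Request:
{"method": "servo_tool", "body": {"deltas": [[[0, -0.02, 0.01], [0, 0, 0], 0], [[0, -0.02, 0.01], [0, 0, 0], 0], [[0, -0.02, 0.01], [-0.01, 0, 0], 0], [[0, -0.02, 0], [0, 0, 0], 0], [[0, -0.02, 0.01], [0, 0, 0], 0], [[0, -0.02, 0.01], [0, 0, 0], 0], [[0, -0.02, 0.01], [-0.01, 0, 0], 0], [[0, -0.02, 0.01], [0, 0, 0], 0]]}}

```text
time_s: 10.6
eef_pos: [504.5, -22.7, 212.4]
ee_rot: [0.0, 0.139, 0.99, 0.0]
force: [0.7, 1.6, 0.8]
grip_width: -0.006
grip_force: 0.4
```

Request:
{"method": "servo_tool", "body": {"deltas": [[[0, -0.02, 0.01], [0, 0, 0], 0], [[0, -0.01, 0.01], [0, 0, 0], 0], [[0, -0.02, 0.02], [0, 0, 0], 0], [[0, -0.02, 0.01], [0, 0, 0], 0], [[0, -0.01, 0.01], [0, 0, 0], 0], [[0, -0.02, 0.01], [0, 0, 0], 0], [[0, -0.02, 0.02], [0, 0, 0], 0], [[0, -0.02, 0.01], [0, 0, 0], 0]]}}

```text
time_s: 11.4
eef_pos: [496.7, -49.4, 192.1]
ee_rot: [-0.0, 0.139, 0.99, 0.0]
force: [0.7, 1.4, -0.0]
grip_width: -0.002
grip_force: 0.4
```

```bash
python3 -c "
from h import *
plan([(*tip(142,147,0),8),(*tip(155,147,0),8),(*tip(168,147,0),8)])
"
```

```text
t 11.4 u -3.5 v -76.8 z 192.1 tau -0.0 F [ 0.7  1.4 -0. ] J [-0.33  0.29  1.63  0.    1.22 -1.63]
[[[0.0,-0.01,0.01],[0.0,0.0,0.0],0],[[0.0,-0.02,0.02],[0.0,0.0,0.0],0],[[0.0,-0.01,0.01],[0.0,0.0,0.0],0],[[0.0,-0.02,0.02],[0.0,0.0,0.0],0],[[0.0,-0.01,0.01],[0.0,0.0,0.0],0],[[0.0,-0.02,0.01],[0.0,0.0,0.0],0],[[0.0,-0.01,0.02],[0.0,0.0,0.0],0],[[0.0,-0.02,0.01],[0.0,0.0,0.0],0]]
[[[0.0,-0.01,0.02],[0.0,0.0,0.0],0],[[0.0,-0.01,0.02],[0.0,0.0,0.0],0],[[0.0,-0.01,0.01],[0.0,0.0,0.0],0],[[0.0,-0.01,0.02],[0.0,0.0,0.0],0],[[0.0,-0.01,0.02],[0.0,0.0,0.0],0],[[0.0,-0.01,0.02],[0.0,0.0,0.0],0],[[0.0,-0.01,0.02],[0.0,0.0,0.0],0],[[0.0,-0.01,0.01],[0.0,0.0,0.0],0]]
[[[0.0,-0.01,0.02],[0.0,0.0,0.0],0],[[0.0,0.0,0.02],[0.0,0.0,0.0],0],[[0.0,-0.01,0.02],[0.0,0.0,0.0],0],[[0.0,-0.01,0.02],[0.0,0.0,0.0],0],[[0.0,-0.01,0.02],[0.0,0.0,0.0],0],[[0.0,0.0,0.02],[0.0,0.0,0.0],0],[[0.0,-0.01,0.02],[0.0,0.0,0.0],0],[[0.0,-0.01,0.02],[0.0,0.0,0.0],0]]
```

Request:
{"method": "servo_tool", "body": {"deltas": [[[0, -0.01, 0.01], [0, 0, 0], 0], [[0, -0.02, 0.02], [0, 0, 0], 0], [[0, -0.01, 0.01], [0, 0, 0], 0], [[0, -0.02, 0.02], [0, 0, 0], 0], [[0, -0.01, 0.01], [0, 0, 0], 0], [[0, -0.02, 0.01], [0, 0, 0], 0], [[0, -0.01, 0.02], [0, 0, 0], 0], [[0, -0.02, 0.01], [0, 0, 0], 0]]}}

```text
time_s: 12.2
eef_pos: [490.2, -72.3, 170.1]
ee_rot: [-0.0, 0.139, 0.99, 0.0]
force: [0.3, -0.2, 0.4]
grip_width: -0.0
grip_force: 0.4
```

Request:
{"method": "servo_tool", "body": {"deltas": [[[0, -0.01, 0.02], [0, 0, 0], 0], [[0, -0.01, 0.02], [0, 0, 0], 0], [[0, -0.01, 0.01], [0, 0, 0], 0], [[0, -0.01, 0.02], [0, 0, 0], 0], [[0, -0.01, 0.02], [0, 0, 0], 0], [[0, -0.01, 0.02], [0, 0, 0], 0], [[0, -0.01, 0.02], [0, 0, 0], 0], [[0, -0.01, 0.01], [0, 0, 0], 0]]}}

```text
time_s: 13.0
eef_pos: [485.7, -87.6, 142.0]
ee_rot: [-0.0, 0.139, 0.99, 0.0]
force: [0.7, 1.0, 1.6]
grip_width: 0.001
grip_force: 0.3
```

Request:
{"method": "servo_tool", "body": {"deltas": [[[0, -0.01, 0.02], [0, 0, 0], 0], [[0, 0, 0.02], [0, 0, 0], 0], [[0, -0.01, 0.02], [0, 0, 0], 0], [[0, -0.01, 0.02], [0, 0, 0], 0], [[0, -0.01, 0.02], [0, 0, 0], 0], [[0, 0, 0.02], [0, 0, 0], 0], [[0, -0.01, 0.02], [0, 0, 0], 0]]}}

```text
time_s: 13.7
eef_pos: [483.1, -97.2, 114.2]
ee_rot: [0.0, 0.139, 0.99, 0.0]
force: [0.5, 0.2, 0.6]
grip_width: -0.001
grip_force: 0.3
```

```bash
python3 -c "
from h import *
plan([(*tip(174,147,0),5),(*tip(180,147,0),6)],3)
cv2.imwrite('pics/s4.png',cv2.resize(optics.capture('side')[90:230,220:400],None,fx=4,fy=4))
"
```

```text
t 13.7 u -3.6 v -126.4 z 114.2 tau -0.0 F [0.5 0.2 0.6] J [-0.44  0.37  1.75  0.    1.02 -1.73]
[[[-0.001,-0.005,0.019],[0.0,0.0,0.0],0],[[0.0,-0.005,0.02],[0.0,0.0,-0.001],0],[[-0.001,-0.005,0.019],[0.0,0.0,0.0],0],[[0.0,-0.005,0.019],[0.0,0.0,0.0],0],[[-0.001,-0.005,0.02],[0.0,0.0,-0.001],0],[[0.0,-0.001,0.013],[0.0,0.0,0.0],0],[[0.0,-0.001,0.013],[0.0,0.0,0.0],0],[[0.0,-0.001,0.012],[0.0,0.0,0.0],0]]
[[[0.0,-0.001,0.013],[0.0,0.0,0.0],0],[[0.0,0.0,0.013],[0.0,0.0,0.0],0],[[0.0,-0.001,0.013],[0.0,0.0,0.0],0]]
```

View pics/s4.png

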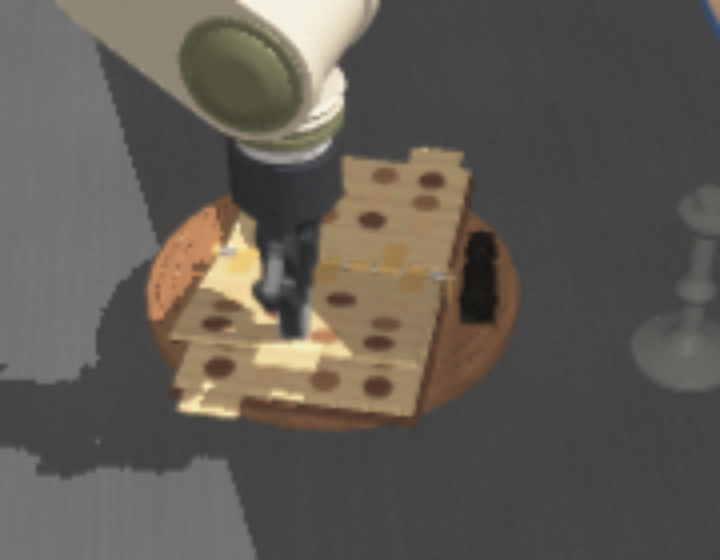

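The leaf is over on the right, some 15–20° above flat, fingertip at (295,335) by its outer edge; the rest is unmoved. Easing it down.

Request:
{"method": "servo_tool", "body": {"deltas": [[[0, -0.005, 0.02], [0, 0, 0], 0], [[0, -0.005, 0.02], [0, 0, 0], 0], [[0, -0.005, 0.02], [0, 0, 0], 0], [[0, -0.005, 0.02], [0, 0, 0], 0], [[0, -0.005, 0.02], [0, 0, 0], 0], [[0, 0, 0.012], [0, 0, 0], 0], [[0, 0, 0.012], [0, 0, 0], 0], [[0, 0, 0.012], [0, 0, 0], 0]]}}

```text
time_s: 14.55
eef_pos: [481.8, -102.1, 87.2]
ee_rot: [0.0, 0.139, 0.99, -0.0]
force: [-0.2, 0.3, 0.7]
grip_width: -0.002
grip_force: 0.3
```

Request:
{"method": "servo_tool", "body": {"deltas": [[[0, 0, 0.01], [0, 0, 0], 0], [[0, 0, 0.01], [0, 0, 0], 0], [[0, 0, 0.01], [0, 0, 0], 0], [[0, 0, 0], [0, 0, 0], 0]]}}

```text
time_s: 14.95
eef_pos: [481.7, -101.9, 81.1]
ee_rot: [-0.0, 0.139, 0.99, 0.0]
force: [-0.3, 0.1, -0.3]
grip_width: 0.001
grip_force: 0.0
```

Request:
{"method": "servo_tool", "body": {"deltas": [[[0, 0, 0.005], [0, 0, 0], 0], [[0, 0, 0.005], [0, 0, 0], 0], [[0, 0, 0], [0, 0, 0], 0]]}}

```text
time_s: 15.25
eef_pos: [481.8, -102.0, 79.5]
ee_rot: [0.0, 0.139, 0.99, -0.0]
force: [-0.8, -0.8, 2.6]
grip_width: -0.001
grip_force: 1.2
```

Request:
{"method": "servo_tool", "body": {"deltas": [[[0, 0, 0.005], [0, 0, 0], 0], [[0, 0, 0.005], [0, 0, 0], 0], [[0, 0, 0], [0, 0, 0], 0]]}}

```text
time_s: 15.55
eef_pos: [483.2, -102.5, 79.2]
ee_rot: [0.002, 0.139, 0.99, -0.001]
force: [-0.0, 1.5, 17.4]
grip_width: 0.0
grip_force: 8.4
```

Request:
{"method": "servo_tool", "body": {"deltas": [[[0, 0, -0.01], [0, 0, 0], 0], [[0, 0, -0.02], [0, 0, 0], 0], [[0, 0, -0.1], [0, 0, 0], 0], [[0, 0, -0.15], [0, 0, 0], 0], [[0, 0, -0.2], [0, 0, 0], 0], [[0, 0, -0.2], [0, 0, 0], 0], [[0.15, 0, -0.1], [0, 0, 0], 0], [[0.2, 0, 0], [0, 0, 0], 0]]}}

```text
time_s: 16.35
eef_pos: [415.0, -83.2, 235.6]
ee_rot: [0.002, 0.139, 0.99, -0.001]
force: [-0.0, 0.3, 0.7]
grip_width: 0.003
grip_force: 0.0
```

Request:
{"method": "servo_tool", "body": {"deltas": [[[0.2, 0, 0], [0, 0, 0], 0], [[0.2, 0, 0], [0, 0, 0], 0], [[0, 0, 0], [0, 0, 0], 0], [[0, 0, 0], [0, 0, 0], 0]]}}

```text
time_s: 16.75
eef_pos: [337.5, -60.8, 233.7]
ee_rot: [0.001, 0.139, 0.99, -0.0]
force: [0.8, 0.3, 1.2]
grip_width: -0.002
grip_force: 0.0
```

```bash
python3 -c "
from h import *
here()
a=cv2.resize(optics.capture('side')[60:360,170:430],None,fx=1.5,fy=1.5)
b=cv2.resize(optics.capture('top')[150:285,170:330],None,fx=2.4,fy=2.4)
c=np.zeros((450,800,3),np.uint8);c[:,:390]=a;c[:b.shape[0],400:400+b.shape[1]]=b
cv2.imwrite('pics/f.png',c)
"
```

```text
t 16.8 u -153.6 v -131.1 z 233.7 tau 0.0 F [0.8 0.3 1.2] J [-0.52 -0.11  1.96  0.    1.29 -1.82]
```

View pics/f.png

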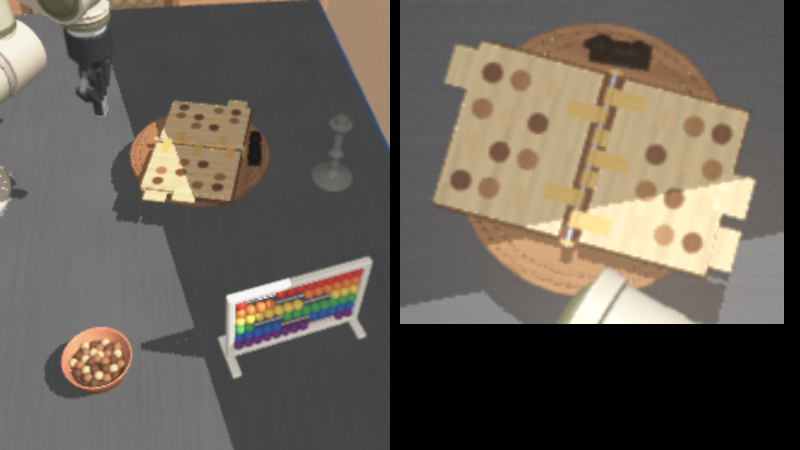

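The top leaf lies flat on the right, its tab at (737,195) next to the right leaf's at (727,250). The left leaf, lion, heading, bowl, abacus and candlestick look unchanged, and the robot is clear.

```bash
python3 -c "
from rig import ctrl
print(ctrl.finish_job())"
```

```text
the job is handed in; nothing more can be done
None
```

The top leaf was turned over the spine and pressed down to its stop on the right. In the last picture it lay flat and everything else looked unmoved. The job was handed in at about 17 s, with no verdict returned.

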